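Isolate the strip cutter and clear its bed

ROBOT

A 6-joint arm with a two-finger parallel gripper is mounted at the origin on the work surface. World frame = base frame: x ahead of the robot, y to its left, z up, the work surface at z = 0. Lengths are in m, angles in rad, forces in N, time in s.
With the tool pointing down it reaches from about 0.3 to 0.875 m from the base axis. Payload 6.4 kg.
Tool frame: the origin (TCP) lies midway between the tips of the shut fingers; the grasp point (between the pads) lies 19 mm behind it; z points along the fingers, y is the line along which they close (so a half turn about z gives the same grasp; the last joint's range is limited). The gripper opens to 85 mm and grips with 20 to 120 N. Pads are 22 mm wide; open, the fingers measure 114 mm over their backs; the gripper's body (76 mm by 85 mm) begins 54 mm behind the grasp point. The pads swing forward as they close: fully open they stand 13 mm farther back than shut.
Start: joints at [-1.521, 0.181, 1.607, -0, 1.354, -0.206], TCP at [0.146, -0.556, 0.231] pointing down, gripper open.
Joint ranges: [-2.99, 2.99], [-0.89, 2.07], [0.3, 2.58], [-1.14, 4.28], [0, 2.63], [-3.12, 3.12]. Speed limits (rad/s): [2.57, 2.57, 3.01, 3.14, 3.14, 3.14].

INTERFACE

Orientations are given as a unit quaternion [w, x, y, z].
In Python, from bench import * gives the robot as it stands.
- The arm moves only by the tool play_rows, never from a script. Its argument "plan" is a list of rows, each a list of 3 entries, a list of its own where there are three numbers: the finger opening in mm, from 0 to 85.4, then the shift along the tool's x, y, z normalised to -1 to 1, where 1 is 40 cm, then the turn about the tool's z normalised to -1 to 1, where 1 is pi rad. A call has 1 to 10 rows; each row is the pose to reach, as a shift and turn from the pose commanded when the call began, along the tool's axes at that moment, turning the shorter way round; what a row does not reach only later rows make up. A row lasts 1/10 s, in which the tool goes at most 50 mm and 8.59 degrees, less where a joint would pass 70% of its speed; a pose out of reach is approached as far as the arm can. A call with a number of a shift or a turn outside -1 to 1 is refused whole. A call with a gripper value outside its range is refused whole. The fingers move at their own pace and stop on an object; the grip force is fixed at half the most. Time passes only in rows, so rows that repeat a pose let the fingers close. It gives the time, the measured TCP pose, the force, the opening and the grip force at its end, in the units of the state.
- get_obs(): the state, without advancing time (a new reading comes with each control period).
- camera(name): name is "scene" or "top" or "wrist"; returns a dict with "image" (384x512x3 uint8, red, green, blue), "range_z" (384x512 float32, m along the optical axis (not along the pixel's ray), 0 where there is no reading), "intrinsics" (3x3 intrinsics, pixels), "k1" (the pictures are not rectified: a ray, as slopes to the right and down, at radius r is drawn at 1 + k1 r^2 times it, then the intrinsics apply), "rvec" (rotation vector, rad) and "tvec" (3), from world to camera coordinates, as OpenCV has them; the wrist camera has in their place "T_tool_cam" (4x4, takes a point from camera to tool coordinates, whose origin is the TCP and whose axes are the flange's). Camera axes: x right, y down, z forward; pixel columns grow to the right and rows downward; lengths in m; the calibration is good to about 2 mm. A picture is of the moment at which its call begins: read the wrist's pose just before it.
- hand_in(): hands the job in; it is judged then, once.
Trained networks look in a picture, given as the dict that the camera call returned (one of the last four; its "shot" number tells which), for a name from the list of things; names that differ only in an ending like _2 or _b are one class to them, and where a whole thing is asked for, a point or a joint stands for the part that bears it (a point fixed in the world has none). Each returns a list of dicts, best first, with "conf" (0 to 1); they miss things now and then, are a little off and sometimes report something else, mostly with a low value. They report only what shows in the picture. A call takes as long as a camera call. They do not tell look-alikes from the thing itself.
- search_frame(picture, label): "rect" ([centre column, centre row, width, height] in pixels, round what is visible of it).
- masks_of(picture, label): "mask" (384x512 bool, what is visible of it) and "rect" ([centre column, centre row, width, height] in pixels, round what is visible of it).
The state is a dict: "time_s": time; "q": joint angles; "dq": joint speeds; "joint_efforts": joint torques, N m; "eef_pos": TCP position; "eef_rot": TCP orientation; "wrist_force": force on the tool from outside, world axes, zero at the start; "torque": the same for the moment, N m; "opening": opening from 0.0 (shut) to 1.0 (fully open); "grasp_force": force on a finger pad.
Only numpy, scipy, OpenCV 4.12 (cv2) and the standard library are available. Lean on these libraries where they do the work, as an engineer would, in place of code of your own. Each camera call takes 0.05 s, during which the arm holds its last target. There are 200 camera calls.

TASK

Switch the strip cutter off at its isolator: turn the bar handle on the sloping switch box from ON until it sits fully in its OFF position. Only then sweep all four aluminium offcuts along the cutter's bed into the catch tray with the wooden scraper block, never with the fingers because the edges are sharp. Finish with the scraper standing upright on the empty bed, the isolator still OFF, and the phone, scissors and glue bottle left where they were.

Things in the scene. Friction and masses are not known exactly. Their poses are not given: they have to be found in the camera images.
- isolator (a joint): black bar handle of the power isolator on the sloping panel. 0 = OFF detent (pointer across the slope, at the small round mark), 1.57 = ON detent (pointer straight up the slope, at the long mark). Facing the panel, OFF is reached counter-clockwise. It takes about 0.2 N m to pass the middle, then it snaps to the nearer detent
- isolator_grip (a point): grip point on the handle's turning axis; axes turn with the handle: z straight out of the panel (turning axis, 35 deg from vertical), y along the bar to its pointer end. Bar 14 mm thick (x), 64 mm long plus an 11 mm nose at +y, from 23 mm below to 13 mm above this point; round hub of radius 20 mm below it (top 23 mm below this point)
- switch_box: fixed grey enclosure, panel 200 mm up the slope x 150 mm wide, tilted 35 deg to face its own -x and up. Origin on the bench; panel centre is 14 mm along -x, 108 mm up. A clear plastic shield, 110 mm wide, stands square out of the panel 90 mm up-slope of the handle axis, reaches 135 mm out and so overhangs the handle: come in along the handle axis
- cutter: fixed bench strip cutter, origin on the bench under the bed centre. Dark steel bed 130 mm (x) x 220 mm (y), 35 mm high; fences along both long sides, 15 mm above the bed, 112 mm apart inside. Grey head at the +y end (y = 110 to 185 mm, 105 mm high, plus a round cap 20 mm higher). The -y end is open and drops into the catch tray
- bed (a point): centre of the bed's top surface, axes as the cutter's: y from -110 (open end over the tray) to +108 mm (head)
- tray (a point): centre of the catch tray's inner floor, axes as the cutter's. Steel tray open to the bed's edge: inside 142 mm (x) x 116 mm (y), walls 30 mm above its floor on three sides, the bed 31 mm above its floor on the fourth (+y)
- scraper: wooden scraper block standing upright. Origin at the centre of its underside, z up. Foot 90 mm (x) x 28 mm (y) x 30 mm high; on it a grip 54 mm (x) x 22 mm (y), from 30 to 78 mm high, to be pinched across y. 180 g
- offcut1: aluminium offcut 25 x 18 mm, 8 mm thick, 12 g, lying on the bed. Origin at the centre of its underside
- offcut2: aluminium offcut 20 x 20 mm, 8 mm thick, 12 g, lying on the bed. Origin at the centre of its underside
- offcut3: aluminium offcut 27 x 16 mm, 8 mm thick, 12 g, lying on the bed. Origin at the centre of its underside
- offcut4: aluminium offcut 22 x 18 mm, 8 mm thick, 12 g, lying on the bed. Origin at the centre of its underside
- phone: bystander: phone 75 x 155 x 8 mm lying on the bench, origin under its centre
- scissors: bystander: open-handled scissors about 180 x 80 mm, 12 mm high, origin near the pivot
- glue: bystander: white glue bottle, 44 mm across, 120 mm tall, standing; origin under its centre
Mind the look-alikes: they are no part of the job. Of the things like the scraper, leave any that is purple or red; of the rest the larger one is meant.

How it is judged:
On the way, in this order (a step that is already met when the one before it is completed fails the run):
1. the isolator handle is in its OFF detent (within 0.15 rad) (value of joint isolator below 0.15 rad), for 0.2 s.
2. all four offcuts lie in the catch tray (x of offcut1 in the frame of tray between -0.073 and 0.073 m and y of offcut1 in the frame of tray between -0.06 and 0.06 m and z of each of offcut1, offcut2, offcut3, offcut4 in the frame of tray below 0.029 m and x of offcut2 in the frame of tray between -0.073 and 0.073 m and y of offcut2 in the frame of tray between -0.06 and 0.06 m and x of offcut3 in the frame of tray between -0.073 and 0.073 m and y of offcut3 in the frame of tray between -0.06 and 0.06 m and x of offcut4 in the frame of tray between -0.073 and 0.073 m and y of offcut4 in the frame of tray between -0.06 and 0.06 m), for 0.2 s.
At the end, for the whole second after the job is handed in: Isolator within 0.15 rad of OFF; all offcuts at rest inside the tray, undersides less than 29 mm above its floor; scraper released, at rest, upright (0.1 rad) on the bed: underside within 6 mm of the bed surface, centre within 60 mm across and 110 mm along of bed centre (all of step 2 and value of joint isolator between -0.15 and 0.15 rad and linear speed of each of offcut1, offcut2, offcut3, offcut4, scraper below 0.02 m/s and x of scraper in the frame of bed between -0.06 and 0.06 m and y of scraper in the frame of bed between -0.11 and 0.11 m and z of scraper in the frame of bed between -0.006 and 0.006 m and angle between scraper's own z axis and vertical below 0.1 rad); the robot touches nothing.
It fails at once if an offcut lies more than 20 mm from its start while the isolator is not OFF (above 0.5 rad) (value of joint isolator above 0.5 rad and distance of any of offcut1, offcut2, offcut3, offcut4 from where it was at the start of the episode above 0.02 m).
It fails at once if the fingers or arm push an offcut (more than 0.5 N) (contact force between any of offcut1, offcut2, offcut3, offcut4 and the fingers above 0.5 N or contact force between any of offcut1, offcut2, offcut3, offcut4 and the arm above 0.5 N).
It fails at once if the phone, scissors or glue bottle is moved more than 25 mm or the bottle tipped (distance of any of phone, scissors, glue from where it was at the start of the episode above 0.025 m or angle between glue's own z axis and vertical above 0.3 rad).
It also fails if it takes over 58 s, if anything falls off the work surface, if the arm or the gripper's body presses on something with over 40 N, if the wrist force passes 120 N, or if a joint passes its speed limit or range.

## Working session

There is one attempt and no reset: what is moved stays moved. The work goes in short steps, Python scripts to look and compute and a tool call to move; the robot and the scene stay as the last step left them, time stands still between calls to the robot, and variables do not carry over. Pictures are saved under pics/ and viewed, at most 10 in all, crops included, and the job is handed in when it is done.

Besides the shell and the picture viewer there is one more tool, called after "Request:" as name([rows], argument=value, ...), one row to a line, values as JSON. play_rows: Moves the arm, as the interface text tells. Its arguments: {"type":"object","properties":{"plan":{"type":"array","items":{"type":"array"}}},"required":["plan"]}

```bash
ls; mkdir -p pics
cat > h.py <<'E'
from bench import *
import numpy as np, cv2
from scipy.spatial.transform import Rotation as R
def cam(n):
    o=get_obs(); c=camera(n)
    if 'rvec' in c:
        Rw=R.from_rotvec(np.ravel(c['rvec'])).as_matrix(); t=np.ravel(c['tvec'])
        c['Rcw'],c['tcw']=Rw.T,-Rw.T@t
    else:
        q=o['eef_rot']; Rt=R.from_quat([q[1],q[2],q[3],q[0]]).as_matrix()
        T=np.array(c['T_tool_cam']); c['Rcw']=Rt@T[:3,:3]; c['tcw']=Rt@T[:3,3]+np.array(o['eef_pos'])
    return c
def cloud(c):
    h,w=c['range_z'].shape; K=np.array(c['intrinsics']); 
    u,v=np.meshgrid(np.arange(w),np.arange(h))
    p=np.stack([u,v],-1).reshape(-1,1,2).astype(float)
    s=cv2.undistortPoints(p,K,np.array([float(c['k1']),0,0,0,0])).reshape(h,w,2)
    P=np.dstack([s,np.ones((h,w))])*c['range_z'][...,None]
    W=P@c['Rcw'].T+c['tcw']; W[c['range_z']<=0]=np.nan
    return W
def save(c,f): cv2.imwrite('pics/'+f,c['image'][...,::-1])
E
cat > a.py <<'E'
from h import *
print(get_obs())
for n in ['scene','top']:
    c=cam(n); W=cloud(c); save(c,n+'0.png'); np.savez('/tmp/%s0.npz'%n,W=W,im=c['image'])
    print(n,c['tcw'])
    for l in ['isolator','switch_box','cutter','scraper','offcut1','offcut2','offcut3','offcut4','phone','scissors','glue','tray']:
        try: ms=masks_of(c,l)
        except Exception as e: print(l,e); continue
        for m in ms[:4]:
            p=W[m['mask']]; p=p[~np.isnan(p[:,0])]
            if m['conf']>.2 and len(p): print(l,round(m['conf'],2),np.round(m['rect']),len(p),'med',np.round(np.median(p,0),3),'top',np.round(np.percentile(p[:,2],97),3),'bgr',np.median(c['image'][m['mask']],0))
E
python3 a.py
```

```text
pics
{'time_s': 0.0, 'q': array([-1.52131644e+00,  1.81526260e-01,  1.60800788e+00,  1.40467819e-05,
        1.35382573e+00, -2.06285759e-01]), 'dq': array([-0.0004909 , -0.00011178, -0.00091859, -0.00083487, -0.0018167 ,
        0.00028208]), 'joint_efforts': array([ 7.64285560e-04, -4.44869864e+01, -3.51337945e+01, -1.95615544e-04,
        9.17528349e-03,  3.16505776e-06]), 'eef_pos': array([ 0.14546804, -0.55571768,  0.23039254]), 'eef_rot': array([-8.80357321e-04,  9.91833936e-01,  1.27532984e-01,  7.60428896e-05]), 'wrist_force': array([ 0.11631366,  0.42825884, -0.42534489]), 'torque': array([-0.04929139,  0.03108606,  0.01919558]), 'grasp_force': 0.0, 'opening': 1.0001419894022825}
scene [ 1.00471967 -0.29458279  0.8745721 ]
isolator 0.79 [364. 166.  37.  21.] 478 med [0.563 0.289 0.139] top 0.165 bgr [ 9.  9. 10.]
switch_box 0.78 [371. 167.  85. 112.] 5779 med [0.601 0.294 0.117] top 0.256 bgr [85. 81. 82.]
cutter 0.96 [206. 300. 196. 164.] 13153 med [ 0.618 -0.193  0.034] top 0.122 bgr [77. 75. 71.]
cutter 0.48 [230. 294.  16.  15.] 98 med [ 0.632 -0.131  0.042] top 0.045 bg
[... 3517 characters left out ...]
33  0.042] top 0.046 bgr [177. 184. 187.]
phone 0.65 [389. 282.  58.  50.] 1587 med [ 0.269 -0.321  0.008] top 0.012 bgr [117. 121. 127.]
phone 0.43 [365. 224.  23.  17.] 297 med [ 0.424 -0.242  0.08 ] top 0.12 bgr [ 91.  93. 100.]
scissors 0.97 [207. 118.  56.  57.] 845 med [0.722 0.157 0.006] top 0.012 bgr [153. 101.  56.]
scissors 0.28 [334. 156. 157.  60.] 7893 med [ 0.606 -0.181  0.035] top 0.125 bgr [80. 80. 83.]
glue 0.65 [365. 225.  26.  23.] 311 med [ 0.425 -0.243  0.08 ] top 0.12 bgr [ 94.  97. 103.]
tray 0.55 [334. 158. 156.  60.] 8012 med [ 0.606 -0.181  0.035] top 0.125 bgr [80. 79. 83.]
tray 0.32 [320. 167.  10.   7.] 41 med [ 0.583 -0.137  0.043] top 0.046 bgr [181. 188. 193.]
```

```bash
python3 -c "
import cv2
a=cv2.imread('pics/scene0.png');b=cv2.imread('pics/top0.png')
cv2.imwrite('pics/s1.png',cv2.resize(a[100:390,90:450],(744,600),interpolation=3))
cv2.imwrite('pics/t1.png',cv2.resize(b[90:330,80:430],None,fx=2.25,fy=2.25,interpolation=3))"
```

```text
(no output)
```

View pics/s1.png

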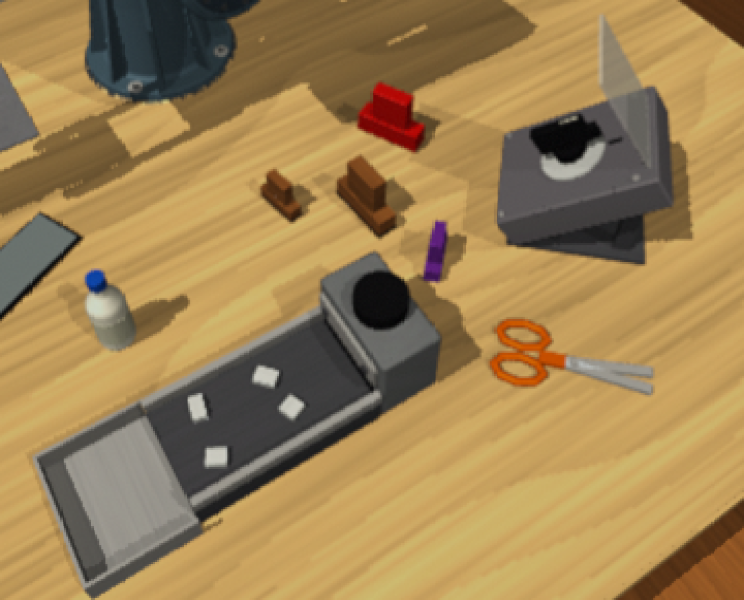

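View pics/t1.png

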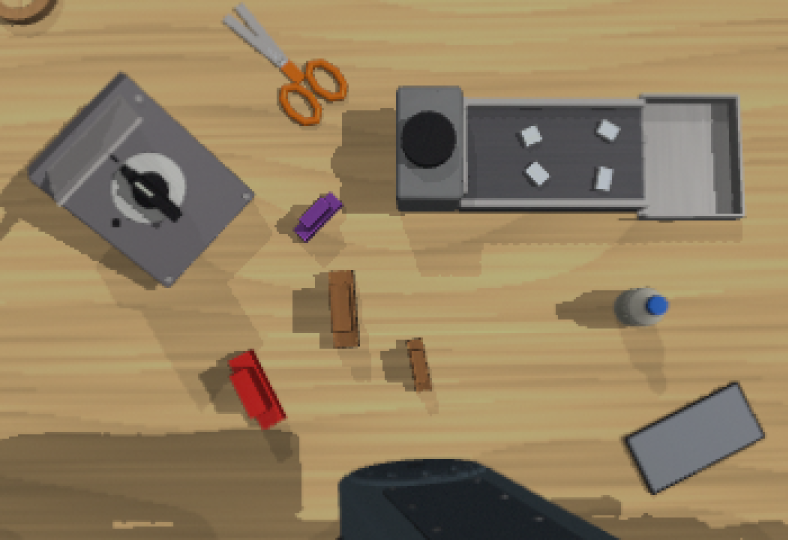

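```bash
cat > b.py <<'E'
from h import *
np.set_printoptions(suppress=True,precision=4)
S=np.load('/tmp/scene0.npz');T=np.load('/tmp/top0.npz')
for nm,D in (('scene',S),('top',T)):
    W=D['W'];im=D['im'].astype(int);P=W.reshape(-1,3);C=im.reshape(-1,3);ok=~np.isnan(P[:,0]);P=P[ok];C=C[ok]
    print(nm)
    # panel plane RANSAC
    m=(abs(P[:,0]-.58)<.15)&(abs(P[:,1]-.3)<.15)&(P[:,2]>.04)&(P[:,2]<.2)
    Q=P[m];CQ=C[m];rng=np.random.default_rng(0);best=0
    for _ in range(500):
        a=Q[rng.choice(len(Q),3,False)];n=np.cross(a[1]-a[0],a[2]-a[0]);n/=np.linalg.norm(n)+1e-12
        n*=np.sign(n[2]);
        if abs(n[2]-.819)>.05: continue
        i=abs((Q-a[0])@n)<.002
        if i.sum()>best: best=i.sum();bi=i
    c0=Q[bi].mean(0);n=np.linalg.svd(Q[bi]-c0,full_matrices=False)[2][2];n*=np.sign(n[2])
    u=-n[:2]/np.linalg.norm(n[:2]);print('normal',n,'tilt',np.degrees(np.arccos(n[2])),'u yaw',np.degrees(np.arctan2(u[1],u[0])))
    s=np.r_[u*n[2],np.hypot(*n[:2])];v=np.cross(n,s)
    d=(P-c0)@n;r=P-c0;a=r@s;b=r@v
    pan=(abs(d)<.003)&(abs(a)<.13)&(abs(b)<.1)
    box=cv2.minAreaRect(np.c_[a[pan],b[pan]].astype(np.float32)*1000);print('panel rect',box)
    wh=pan&(C.min(1)>140);print('dial centre ab',np.median(a[wh]),np.median(b[wh]),wh.sum(),c0+s*np.median(a[wh])+v*np.median(b[wh]))
    bl=(C.max(1)<60)&(d>.012)&(d<.1)&(abs(a)<.1)&(abs(b)<.07)
    top=bl&(d>np.percentile(d[bl],95)-.006)
    print('bar n',bl.sum(),top.sum(),'d95',np.percentile(d[bl],95))
    for k in (bl,top):
        w=np.c_[a[k],b[k]];print(' ab rng',np.percentile(w,[2,50,98],axis=0).round(4).tolist(),cv2.minAreaRect((w*1000).astype(np.float32)))
        print(' world c',P[k].mean(0))
    # cutter
    loc=(P[:,0]>.5)&(P[:,0]<.72)&(P[:,1]<0.05)&(P[:,1]>-.45)
    for l,lo,hi in (('bed',.031,.039),('fence',.046,.056),('head',.1,.109),('cap',.118,.13),('floor',.001,.008),):
        k=loc&(P[:,2]>lo)&(P[:,2]<hi)
        if l=='floor': k&=(P[:,1]<-.24)&(C.max(1)-C.min(1)<25)
        if k.sum()>5: print(l,k.sum(),cv2.minAreaRect((P[k,:2]*1000).astype(np.float32)),P[k].mean(0), np.percentile(P[k],[2,98],axis=0).round(3).tolist())
    k=loc&(P[:,2]>.0395)&(P[:,2]<.048)&(C.min(1)>150)
    Z=P[k];print('alu',Z[:,:].min(0),Z.max(0))
    k=(abs(P[:,0]-.43)<.08)&(abs(P[:,1]-.09)<.05)&(C[:,0]-C[:,2]>25)
    for lo,hi in ((.024,.035),(.072,.085)):
        kk=k&(P[:,2]>lo)&(P[:,2]<hi);print('scr',kk.sum(),cv2.minAreaRect((P[kk,:2]*1000).astype(np.float32)))
E
python3 b.py
```

```text
scene
normal [-0.396  -0.4172  0.818 ] tilt 35.11218782594437 u yaw 46.4947158482329
panel rect ((1.4488449096679688, 16.711742401123047), (198.3937225341797, 152.3903350830078), 0.03527097776532173)
dial centre ab 0.0027679366294853106 -0.0015388464275890871 117 [0.5811 0.2906 0.1073]
bar n 460 118 d95 0.05343150993593815
 ab rng [[-0.0273, -0.0012], [0.0063, 0.0114], [0.0439, 0.0226]] ((8.220254898071289, 10.00095272064209), (74.8101806640625, 30.065505981445312), 0.6189213991165161)
 world c [0.56   0.2874 0.1386]
 ab rng [[-0.0285, 0.0086], [0.0006, 0.014], [0.0339, 0.0245]] ((2.893941879272461, 16.459163665771484), (64.2977066040039, 17.034761428833008), 0.6189213991165161)
 world c [0.5481 0.2794 0.1489]
bed 4559 ((607.8495483398438, -180.14630126953125), (412.6041259765625, 152.5214080810547), 89.48822784423828) [ 0.6103 -0.1759  0.0344] [[0.535, -0.383, 0.031], [0.679, -0.05, 0.038]]
fence 947 ((610.5902709960938, -119.97700500488281), (289.650634765625, 133.44412231445312), 88.83007049560547) [ 0.6213 -0.1509  0.0493] [[0.544, -0.261, 0.046], [0.678, -0.004, 0.054]]
head 105
[... 2019 characters left out ...]
    0.104 ] [[0.547, -0.045, 0.101], [0.672, 0.027, 0.108]]
cap 476 ((609.8297729492188, -7.7855224609375), (59.21626281738281, 59.205326080322266), 58.632686614990234) [ 0.6098 -0.0079  0.1244] [[0.582, -0.035, 0.12], [0.637, 0.019, 0.128]]
floor 1742 ((604.2608642578125, -326.6150817871094), (114.2321548461914, 148.0205535888672), 88.5911636352539) [ 0.6072 -0.3302  0.004 ] [[0.54, -0.382, 0.001], [0.676, -0.279, 0.007]]
alu [ 0.5451 -0.267   0.0396] [ 0.6696 -0.0562  0.048 ]
scr 169 ((428.8939208984375, 93.42695617675781), (90.02122497558594, 27.759410858154297), 3.9099578857421875)
scr 188 ((428.6816711425781, 93.69729614257812), (53.4989013671875, 21.99964141845703), 4.1704816818237305)
```

```bash
cat >> h.py <<'E'
def go(*tg,start=None):
    """print rows (shift/0.4, turn/pi) for world targets (x,y,z,yawdeg) from the present pose"""
    o=get_obs(); q=o['eef_rot']; Rt=R.from_quat([q[1],q[2],q[3],q[0]]).as_matrix(); p=np.array(o['eef_pos'])
    y0=np.degrees(np.arctan2(Rt[1,0],Rt[0,0]))
    print('t',round(o['time_s'],2),'p',p.round(4),'yaw',y0.round(2),'F',np.round(o['wrist_force'],1),'open',round(o['opening'],3),'g',round(o['grasp_force'],1),'q6',o['q'][5].round(2))
    for x,y,z,w in tg:
        d=(w-y0+180)%360-180
        print((Rt.T@(np.array([x,y,z])-p)/.4).round(4).tolist(),round(-d/180,4))
E
python3 -c "
from h import *
go((.40,-.15,.28,136.65))"
```

```text
t 1.3 p [ 0.1455 -0.5563  0.2313] yaw 14.66 F [ 0.2  0.3 -0.8] open 1.001 g 0.0 q6 -0.21
[0.8726, -0.8217, -0.1218] -0.6777
```

Request:
play_rows([
  [40,[0.873,-0.822,-0.122],-0.678],
  [40,[0.873,-0.822,-0.122],-0.678],
  [40,[0.873,-0.822,-0.122],-0.678],
  [40,[0.873,-0.822,-0.122],-0.678],
  [40,[0.873,-0.822,-0.122],-0.678],
  [40,[0.873,-0.822,-0.122],-0.678],
  [40,[0.873,-0.822,-0.122],-0.678],
  [40,[0.873,-0.822,-0.122],-0.678],
  [40,[0.873,-0.822,-0.122],-0.678],
  [40,[0.873,-0.822,-0.122],-0.678],
])

```text
time_s: 2.3
eef_pos: [0.4013, -0.1472, 0.2809]
eef_rot: [0.001, 0.636, 0.772, 0.0]
wrist_force: [0.0, -1.0, -0.2]
opening: 0.473
grasp_force: 0.0
```

```bash
python3 -c "
from h import *
go((.4,.1,.25,136.65),(.4887,.2706,.20,136.65))"
```

```text
t 2.3 p [ 0.4013 -0.1472  0.2809] yaw 101.07 F [ 0.  -1.  -0.2] open 0.473 g 0.0 q6 -0.82
[0.6071, 0.1153, 0.077] -0.1977
[0.9832, 0.4146, 0.2022] -0.1977
```

Request:
play_rows([
  [40,[0.607,0.115,0.077],-0.198],
  [40,[0.607,0.115,0.077],-0.198],
  [40,[0.607,0.115,0.077],-0.198],
  [40,[0.607,0.115,0.077],-0.198],
  [40,[0.607,0.115,0.077],-0.198],
  [40,[0.983,0.415,0.202],-0.198],
  [40,[0.983,0.415,0.202],-0.198],
  [40,[0.983,0.415,0.202],-0.198],
  [40,[0.983,0.415,0.202],-0.198],
  [40,[0.983,0.415,0.202],-0.198],
])

```text
time_s: 3.3
eef_pos: [0.4909, 0.2709, 0.1955]
eef_rot: [-0.002, 0.371, 0.929, -0.001]
wrist_force: [-1.0, -0.2, -0.1]
opening: 0.469
grasp_force: 0.0
```

```bash
python3 -c "
from h import *
go((.4887,.2706,.112,136.65))
c=cam('scene');cv2.imwrite('pics/s2.png',cv2.resize(c['image'][80:260,270:470,::-1],(667,600),interpolation=3))"
```

```text
t 3.3 p [0.4909 0.2709 0.1955] yaw 136.45 F [-1.  -0.2 -0.1] open 0.469 g 0.0 q6 -0.52
[0.0028, -0.0036, 0.2087] -0.0011
```

View pics/s2.png

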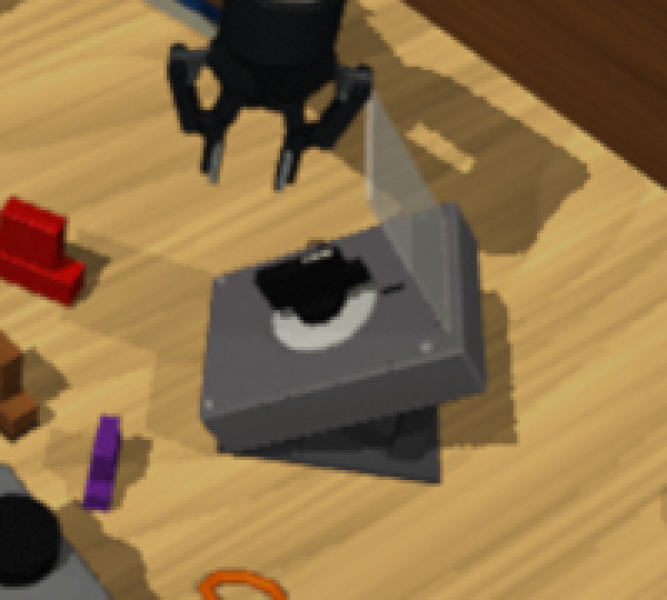

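Request:
play_rows([
  [40,[0,-0.004,0.209],0],
  [40,[0,-0.004,0.209],0],
  [40,[0,-0.004,0.209],0],
  [40,[-0.035,-0.004,0.209],0],
  [40,[-0.05,-0.004,0.209],0],
  [40,[-0.065,-0.002,0.209],0],
  [40,[-0.08,0.002,0.209],0],
  [40,[-0.095,0.01,0.209],0],
  [40,[-0.108,0.018,0.209],0],
  [40,[-0.108,0.018,0.209],0],
])

```text
time_s: 4.35
eef_pos: [0.5288, 0.2413, 0.1176]
eef_rot: [0.001, 0.373, 0.928, -0.0]
wrist_force: [-4.1, -3.5, 3.2]
opening: 0.47
grasp_force: 2.5
```

```bash
python3 -c "
from h import *
go()
c=cam('scene');cv2.imwrite('pics/s3.png',cv2.resize(c['image'][80:260,270:470,::-1],(667,600),interpolation=3))"
```

```text
t 4.35 p [0.5288 0.2413 0.1176] yaw 136.19 F [-4.1 -3.5  3.2] open 0.47 g 2.5 q6 -0.58
```

View pics/s3.png

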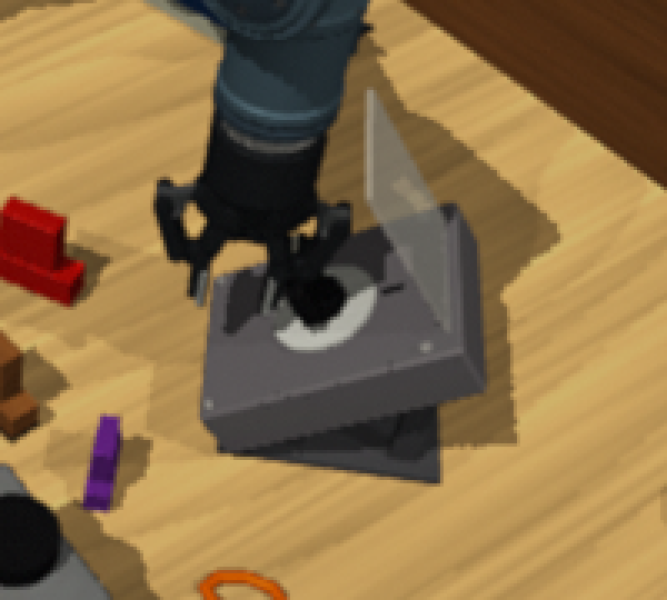

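Request:
play_rows([
  [40,[0,-0.05,0],0],
  [40,[0,-0.1,0],0],
  [40,[0,-0.15,-0.05],0],
  [40,[0,-0.25,-0.3],0],
  [40,[0,-0.3,-0.3],0],
  [40,[0,-0.5,-0.4],0],
  [40,[0,-0.5,-0.4],0],
  [85,[0,-0.5,-0.4],0],
  [85,[0,-0.5,-0.4],0],
  [85,[0,-0.5,-0.4],0],
])

```text
time_s: 5.4
eef_pos: [0.3896, 0.0981, 0.2758]
eef_rot: [0.0, 0.373, 0.928, 0.0]
wrist_force: [0.7, 0.1, -0.4]
opening: 0.95
grasp_force: 0.0
```

```bash
python3 -c "
from h import *
go((.431,.094,.2,4))
for n in ['scene','top']:
    c=cam(n); np.savez('/tmp/%s0.npz'%n,W=cloud(c),im=c['image'])
    if n=='top': cv2.imwrite('pics/t3.png',cv2.resize(c['image'][110:240,90:270,::-1],(800,578),interpolation=3))
"; python3 b.py | grep -A4 -E 'scene|top|bar|ab|scr' | head -40
```

```text
t 5.4 p [0.3896 0.0981 0.2758] yaw 136.2 F [ 0.7  0.1 -0.4] open 0.95 g 0.0 q6 -0.86
[-0.0817, 0.0639, 0.1897] 0.7345
scene
normal [-0.3916 -0.4251  0.816 ] tilt 35.30873083743301 u yaw 47.34477565084092
panel rect ((2.764739990234375, 12.679634094238281), (152.95237731933594, 198.5825958251953), 89.76055908203125)
dial centre ab 0.016059027374921552 0.005603619135243866 155 [0.5808 0.3048 0.1145]
bar n 298 96 d95 0.05403525491326006
 ab rng [[-0.0023, -0.018], [0.0095, 0.0065], [0.0205, 0.0473]] ((9.435688018798828, 18.57345199584961), (26.459596633911133, 76.67259979248047), 2.5918986797332764)
 world c [0.5606 0.286  0.1397]
 ab rng [[-0.0035, -0.017], [0.006, 0.0057], [0.0109, 0.0413]] ((3.529069662094116, 13.910646438598633), (15.162893295288086, 62.589542388916016), 0.7808424830436707)
 world c [0.5532 0.2766 0.1509]
bed 4566 ((609.48974609375, -179.34092712402344), (413.3429260253906, 151.7676239013672), 88.913818359375) [ 0.6104 -0.1758  0.0344] [[0.535, -0.383, 0.031], [0.679, -0.05, 0.038]]
fence 954 ((610.4347534179688, -119.93917846679688), (289.8865661621094, 132.7649841
[... 1261 characters left out ...]
-182.74063110351562), (409.88714599609375, 151.56809997558594), 89.20178985595703) [ 0.608  -0.1742  0.0346] [[0.534, -0.384, 0.031], [0.678, -0.059, 0.038]]
fence 660 ((609.1347045898438, -121.79454040527344), (293.1263732910156, 130.7772216796875), 89.21764373779297) [ 0.6053 -0.157   0.0496] [[0.543, -0.264, 0.046], [0.674, -0.044, 0.054]]
head 973 ((610.2666015625, -9.854972839355469), (73.4016342163086, 128.6473846435547), 89.08467864990234) [ 0.6072 -0.0103  0.1041] [[0.548, -0.046, 0.101], [0.673, 0.027, 0.108]]
--
scr 49 ((466.42010498046875, 95.93888854980469), (26.86151885986328, 13.453110694885254), 89.13810729980469)
scr 1 ((454.7954406738281, 95.17662811279297), (0.0, 0.0), 0.0)
```

View pics/t3.png

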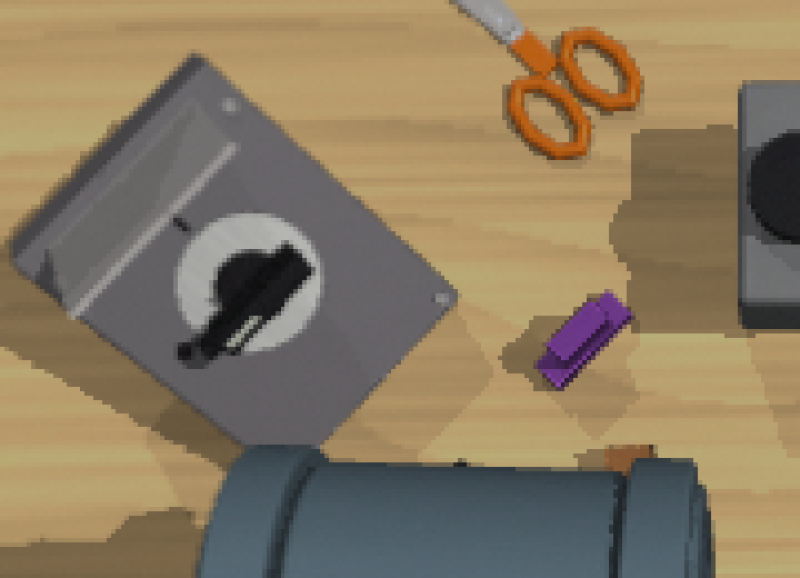

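```bash
python3 -c "
from h import *
go((.431,.094,.14,184),(.431,.094,.041,184))
"
```

```text
t 5.5 p [0.3891 0.0985 0.2748] yaw 136.27 F [0.7 0.6 0. ] open 0.991 g 0.0 q6 -0.86
[-0.084, 0.0646, 0.3369] -0.2651
[-0.0843, 0.0648, 0.5844] -0.2651
```

Request:
play_rows([
  [85,[-0.084,0.065,0.2],-0.265],
  [85,[-0.084,0.065,0.2],-0.265],
  [85,[-0.084,0.065,0.337],-0.265],
  [85,[-0.084,0.065,0.337],-0.265],
  [85,[-0.084,0.065,0.337],-0.265],
  [85,[-0.084,0.065,0.337],-0.265],
  [85,[-0.084,0.065,0.337],-0.265],
  [85,[-0.084,0.065,0.44],-0.265],
  [85,[-0.084,0.065,0.53],-0.265],
  [85,[-0.084,0.065,0.583],-0.265],
])

```text
time_s: 6.5
eef_pos: [0.4292, 0.0942, 0.0394]
eef_rot: [-0.002, -0.033, 0.999, 0.0]
wrist_force: [-0.2, 0.1, 0.1]
opening: 0.995
grasp_force: 0.0
```

```bash
python3 -c "
from h import *
go((.431,.094,.041,184))
"
```

```text
t 6.5 p [0.4292 0.0942 0.0394] yaw -176.17 F [-0.2  0.1  0.1] open 0.995 g 0.0 q6 -1.69
[-0.0044, -0.0007, -0.0039] -0.001
```

Request:
play_rows([
  [5,[-0.004,0,-0.004],0],
  [5,[-0.004,0,-0.004],0],
  [5,[-0.004,0,-0.004],0],
  [5,[-0.004,0,-0.004],0],
  [5,[-0.004,0,-0.004],0],
  [5,[-0.004,0,-0.004],0],
  [5,[-0.004,0,-0.004],0],
  [5,[-0.004,0,-0.004],0],
])

```text
time_s: 7.3
eef_pos: [0.4339, 0.0937, 0.0454]
eef_rot: [0.001, -0.034, 0.999, -0.0]
wrist_force: [-1.5, 0.3, 6.7]
opening: 0.245
grasp_force: 58.8
```

```bash
python3 -c "
from h import *
go((.431,.094,.2,179),(.6108,-.089,.2,179),(.6108,-.089,.09,179))
"
```

```text
t 7.3 p [0.4339 0.0937 0.0454] yaw -176.08 F [-1.5  0.3  6.7] open 0.245 g 58.8 q6 -1.7
[0.0061, 0.0011, -0.3864] 0.0274
[-0.411, -0.4861, -0.3852] 0.0274
[-0.4103, -0.486, -0.1102] 0.0274
```

Request:
play_rows([
  [5,[0,0,-0.15],0],
  [5,[0,0,-0.3],0],
  [5,[0,0,-0.4],0],
  [5,[0,0,-0.4],0.028],
  [5,[-0.1,-0.12,-0.4],0.028],
  [5,[-0.2,-0.24,-0.4],0.028],
  [5,[-0.3,-0.36,-0.4],0.028],
  [5,[-0.418,-0.486,-0.4],0.028],
  [5,[-0.418,-0.486,-0.4],0.028],
  [5,[-0.418,-0.486,-0.4],0.028],
])

```text
time_s: 8.3
eef_pos: [0.6153, -0.0933, 0.2032]
eef_rot: [0.0, 0.012, 1.0, -0.001]
wrist_force: [0.5, 1.0, -1.3]
opening: 0.249
grasp_force: 59.8
```

```bash
cat > s.py <<'E'
from h import *
go((.6108,-.089,.1,179),(.6108,-.089,.083,179))
for n in ['scene','top']:
    c=cam(n); W=cloud(c); P=W.reshape(-1,3); C=c['image'].reshape(-1,3).astype(int)
    ok=~np.isnan(P[:,0]);P=P[ok];C=C[ok]
    o=get_obs()['eef_pos']
    k=(np.hypot(P[:,0]-o[0],P[:,1]-o[1])<.08)&(C[:,0]-C[:,2]>25)&(P[:,2]>o[2]-.08)&(P[:,2]<o[2]+.04)
    print(n,k.sum(),cv2.minAreaRect((P[k,:2]*1000).astype(np.float32)),np.percentile(P[k],[1,99],axis=0).round(4).tolist())
    if n=='scene': cv2.imwrite('pics/s4.png',cv2.resize(c['image'][170:380,90:340,::-1],(714,600),interpolation=3))
E
python3 s.py
```

```text
t 8.3 p [ 0.6153 -0.0933  0.2032] yaw 178.67 F [ 0.5  1.  -1.3] open 0.249 g 59.8 q6 -1.89
[0.0117, 0.0108, 0.258] -0.0018
[0.0117, 0.0109, 0.3005] -0.0018
scene 646 ((622.3067016601562, -92.01889038085938), (51.62916946411133, 77.93505096435547), 74.1579360961914) [[0.5872, -0.1083, 0.1615], [0.6586, -0.0803, 0.2366]]
top 200 ((589.8502807617188, -90.81549835205078), (34.94914245605469, 24.35511016845703), 70.65156555175781) [[0.5756, -0.1039, 0.1755], [0.6046, -0.0778, 0.2379]]
```

View pics/s4.png

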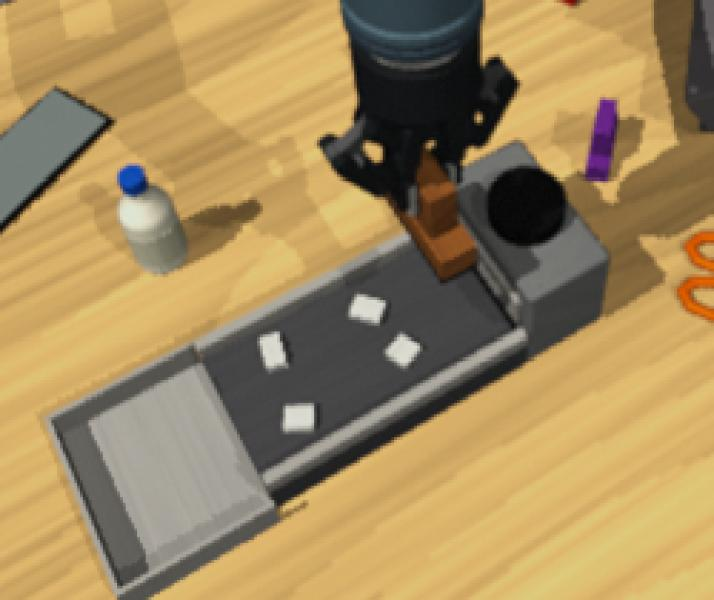

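```bash
python3 -c "
from h import *
go((.611,-.100,.1,179),(.611,-.100,.081,179))
"
```

```text
t 8.4 p [ 0.6129 -0.0899  0.2031] yaw 178.77 F [-0.1  0.9 -2.1] open 0.253 g 59.8 q6 -1.89
[0.0037, -0.0254, 0.2579] -0.0013
[0.0037, -0.0254, 0.3054] -0.0013
```

Request:
play_rows([
  [5,[0.008,-0.018,0],-0.001],
  [5,[0.008,-0.018,0.1],-0.001],
  [5,[0.008,-0.018,0.2],-0.001],
  [5,[0.008,-0.018,0.26],-0.001],
  [5,[0.008,-0.018,0.26],-0.001],
  [5,[0.008,-0.018,0.28],-0.001],
  [5,[0.008,-0.018,0.29],-0.001],
  [5,[0.008,-0.018,0.29],-0.001],
  [5,[0.008,-0.018,0.29],-0.001],
])

```text
time_s: 9.3
eef_pos: [0.6102, -0.0961, 0.0893]
eef_rot: [0.001, 0.008, 1.0, -0.0]
wrist_force: [-0.2, 0.1, -1.9]
opening: 0.247
grasp_force: 59.8
```

```bash
python3 s.py
```

```text
t 9.3 p [ 0.6102 -0.0961  0.0893] yaw 179.09 F [-0.2  0.1 -1.9] open 0.247 g 59.8 q6 -1.9
[-0.0013, 0.0177, -0.0267] 0.0005
[-0.0012, 0.0177, 0.0158] 0.0005
scene 487 ((595.806640625, -101.46204376220703), (120.0291519165039, 50.000614166259766), 17.69248390197754) [[0.5999, -0.1126, 0.0456], [0.6532, -0.0806, 0.1229]]
top 46 ((625.869140625, -83.31373596191406), (97.63087463378906, 19.02200698852539), 18.059995651245117) [[0.5818, -0.1058, 0.0492], [0.6744, -0.0761, 0.125]]
```

View pics/s4.png

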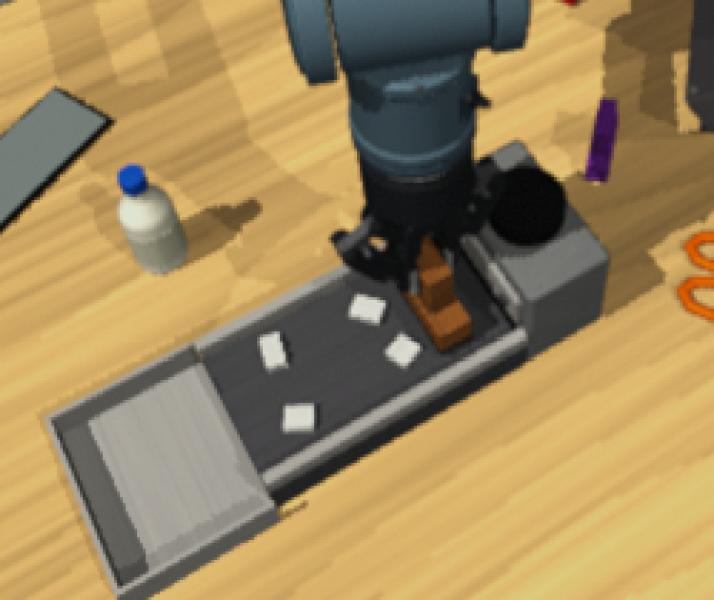

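Request:
play_rows([
  [5,[0,0,0.006],0],
  [5,[0,0,0.012],0],
  [5,[0,0,0.015],0],
  [5,[0,0,0.015],0],
  [5,[0,0,0.015],0],
])

```text
time_s: 9.9
eef_pos: [0.6095, -0.0959, 0.082]
eef_rot: [-0.0, 0.008, 1.0, 0.0]
wrist_force: [0.3, -0.6, -2.8]
opening: 0.249
grasp_force: 59.8
```

Request:
play_rows([
  [5,[0,0,0.003],0],
  [5,[0,0,0.005],0],
  [5,[0,0,0.005],0],
  [5,[0,0,0.005],0],
])

```text
time_s: 10.3
eef_pos: [0.6096, -0.0959, 0.0806]
eef_rot: [0.0, 0.008, 1.0, -0.0]
wrist_force: [-2.2, 0.9, 2.4]
opening: 0.248
grasp_force: 60.4
```

Request:
play_rows([
  [5,[0,-0.02,0],0],
  [5,[0,-0.045,0],0],
  [5,[0,-0.07,0],0],
  [5,[0,-0.1,0],0],
  [5,[0,-0.13,0],0],
  [5,[0,-0.16,0],0],
  [5,[0,-0.19,0],0],
  [5,[0,-0.22,0],0],
  [5,[0,-0.25,0],0],
  [5,[0,-0.28,0],0],
])

```text
time_s: 11.3
eef_pos: [0.6078, -0.2091, 0.0805]
eef_rot: [0.0, 0.008, 1.0, 0.0]
wrist_force: [-0.3, 4.6, 6.1]
opening: 0.246
grasp_force: 60.9
```

```bash
python3 s.py | head -1
```

```text
t 11.3 p [ 0.6078 -0.2091  0.0805] yaw 179.05 F [-0.3  4.6  6.1] open 0.246 g 60.9 q6 -2.07
```

View pics/s4.png

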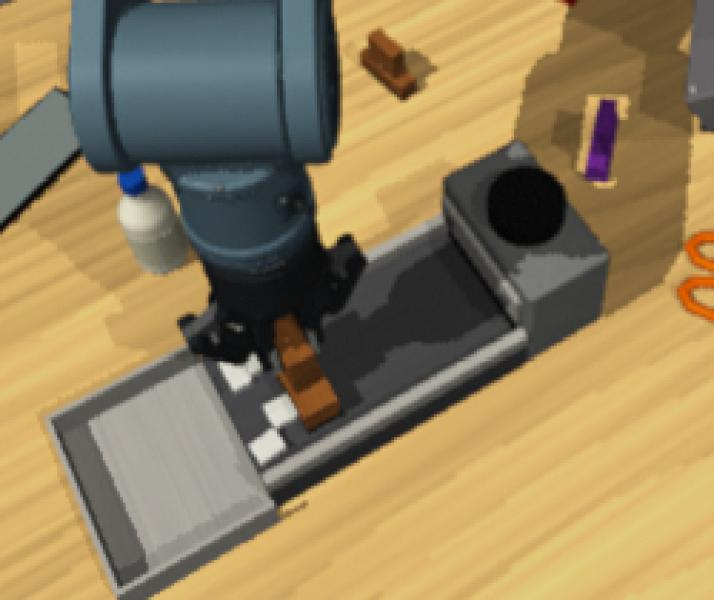

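Request:
play_rows([
  [5,[0,-0.03,0],0],
  [5,[0,-0.06,0],0],
  [5,[0,-0.09,0],0],
  [5,[0,-0.12,0],0],
  [5,[0,-0.145,0],0],
  [5,[0,-0.145,0],0],
  [5,[0,-0.145,0],0],
])

```text
time_s: 12.1
eef_pos: [0.6068, -0.2673, 0.0804]
eef_rot: [0.0, 0.008, 1.0, -0.001]
wrist_force: [-0.3, -3.5, 4.5]
opening: 0.246
grasp_force: 60.8
```

```bash
python3 s.py | head -1
```

```text
t 12.1 p [ 0.6068 -0.2673  0.0804] yaw 179.04 F [-0.3 -3.5  4.5] open 0.246 g 60.8 q6 -2.15
```

View pics/s4.png

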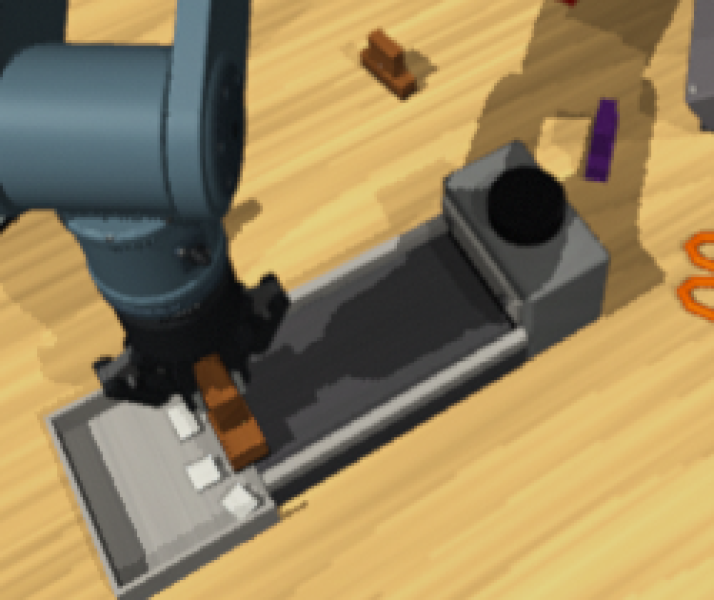

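Request:
play_rows([
  [5,[0,0,-0.005],0],
  [5,[0,0.04,-0.005],0],
  [5,[0,0.08,-0.005],0],
  [5,[0,0.13,-0.005],0],
  [5,[0,0.18,-0.005],0],
  [5,[0,0.23,-0.005],0],
  [5,[0,0.26,-0.005],0],
  [5,[0,0.26,-0.005],0],
  [5,[0,0.26,0],0],
  [5,[0,0.26,0],0],
])

```text
time_s: 13.2
eef_pos: [0.6089, -0.1626, 0.0805]
eef_rot: [0.001, 0.008, 1.0, -0.0]
wrist_force: [0.5, 1.7, 1.9]
opening: 0.246
grasp_force: 60.2
```

```bash
cat > o.py <<'E'
from h import *
go()
for n in ['scene','top']:
    c=cam(n);W=cloud(c);P=W.reshape(-1,3);C=c['image'].astype(int).reshape(-1,3)
    for m in masks_of(c,'offcut1')[:6]:
        p=W[m['mask']];p=p[~np.isnan(p[:,0])]
        if len(p): print(n,round(m['conf'],2),len(p),np.median(p,0).round(4),p[:,2].max().round(4))
    k=(C[:,0]-C[:,2]>25)&(abs(P[:,0]-.61)<.07)&(abs(P[:,1]+.16)<.08)&(P[:,2]>.03)
    for lo,hi in ((.058,.07),(.107,.12)):
        kk=k&(P[:,2]>lo)&(P[:,2]<hi)
        if kk.sum(): print('scr',kk.sum(),cv2.minAreaRect((P[kk,:2]*1000).astype(np.float32)),np.median(P[kk,2]))
    cv2.imwrite('pics/%s5.png'%n,cv2.resize(c['image'][170:380,90:340,::-1] if n=='scene' else c['image'][100:240,240:430,::-1],(714,600),interpolation=3))
E
python3 o.py
```

```text
t 13.2 p [ 0.6089 -0.1626  0.0805] yaw 179.05 F [0.5 1.7 1.9] open 0.246 g 60.2 q6 -2.0
scene 0.59 93 [ 0.576  -0.2743  0.0119] 0.0153
scene 0.59 93 [ 0.6587 -0.2871  0.0112] 0.015
scene 0.47 92 [ 0.6252 -0.3004  0.0115] 0.0151
scene 0.21 398 [0.5613 0.2915 0.1359] 0.1562
scr 158 ((630.755615234375, -162.00743103027344), (27.484214782714844, 40.94597625732422), 89.19392395019531) 0.06465113229053537
scr 144 ((615.228515625, -162.24668884277344), (21.206077575683594, 35.73768997192383), 87.02008056640625) 0.1118195994077606
```

View pics/scene5.png

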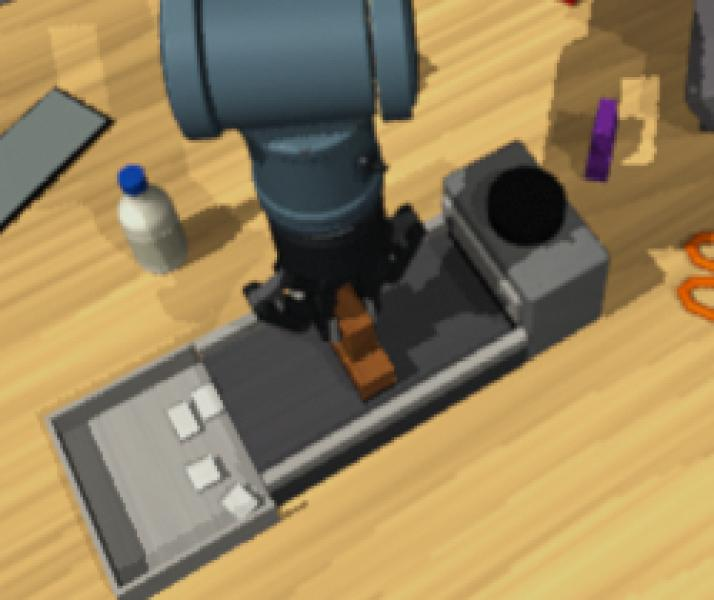

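Request:
play_rows([
  [50,[0,0,0],0],
  [50,[0,0,0],0],
  [50,[0,0,0],0],
  [50,[0,0,0],0],
  [50,[0,0,-0.03],0],
  [50,[0,0,-0.1],0],
  [50,[0,0,-0.2],0],
  [50,[0,0,-0.4],0],
  [50,[0,0,-0.5],0],
  [50,[0,0,-0.5],0],
])

```text
time_s: 14.4
eef_pos: [0.6105, -0.1627, 0.2879]
eef_rot: [0.005, 0.008, 1.0, -0.002]
wrist_force: [0.8, -0.7, 0.6]
opening: 0.585
grasp_force: 0.0
```

```bash
python3 o.py; python3 -c "
from h import *
for n in ['scene','top']:
  c=cam(n);P=cloud(c).reshape(-1,3);C=c['image'].astype(int).reshape(-1,3)
  k=(C.min(1)>165)&(abs(P[:,0]-.607)<.075)&(P[:,1]<-.2)&(P[:,1]>-.39)&(P[:,2]>.008)&(P[:,2]<.1)&(C.max(1)-C.min(1)<25)
  print(n,k.sum(),np.percentile(P[k],[0,50,98,100],axis=0).round(4).tolist())"
```

```text
t 14.4 p [ 0.6105 -0.1627  0.2879] yaw 179.09 F [ 0.8 -0.7  0.6] open 0.585 g 0.0 q6 -2.0
scene 0.7 5679 [0.6013 0.2968 0.1148] 0.2722
scene 0.6 87 [ 0.5795 -0.2968  0.0118] 0.0156
scene 0.54 87 [ 0.575  -0.2743  0.012 ] 0.0159
scene 0.46 79 [ 0.6593 -0.2862  0.0115] 0.0151
scr 208 ((606.9298095703125, -162.3009796142578), (88.67082977294922, 27.683664321899414), 0.5943059325218201) 0.06442276586861606
scr 245 ((606.9661865234375, -162.20751953125), (21.98612403869629, 52.692527770996094), 89.90340423583984) 0.11153771896489562
top 0.55 49 [ 0.6227 -0.301   0.011 ] 0.0141
scene 322 [[0.5592, -0.3103, 0.0082], [0.6145, -0.2922, 0.0115], [0.6667, -0.2686, 0.015], [0.6782, -0.2669, 0.033]]
top 105 [[0.5915, -0.3556, 0.008], [0.6501, -0.2929, 0.0118], [0.6692, -0.219, 0.0506], [0.6699, -0.2133, 0.0536]]
```

```bash
python3 -c "
from h import *
print(hand_in())"
```

```text
the job is handed in; nothing more can be done
None
```

The job is handed in, with no verdict returned. The isolator was turned to OFF before any sweeping; I last checked it right after turning it. At the last camera check all four offcuts lay flat in the catch tray and the scraper stood upright, released, on the bed. The arm kept clear of the phone, scissors and glue bottle; I did not re-measure them at the end.

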